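Swing the beam stop out of the light path

ROBOT

A 6-joint arm with a two-finger parallel gripper is mounted at the origin on the work surface. World frame = base frame: x ahead of the robot, y to its left, z up, the work surface at z = 0. Lengths are in mm, angles in rad, forces in N, time in s.
With the tool pointing down it reaches from about 275 to 850 mm from the base axis. Payload 5.2 kg.
Tool frame: the origin (TCP) lies between the finger pads, 19 mm behind the fingertips; this is the grasp point; z points along the fingers, y is the line along which they close (so a half turn about z gives the same grasp; the last joint's range is limited). The gripper opens to 85 mm and grips with 20 to 120 N. Pads are 22 mm wide; open, the fingers measure 114 mm over their backs; the gripper's body (76 mm by 85 mm) begins 54 mm behind the grasp point. The pads swing forward as they close: fully open they stand 13 mm farther back than shut.
Start: joints at [-1.438, 0.259, 1.535, -0, 1.348, -0.203], TCP at [181.259, -519.279, 250.01] pointing down, gripper open.
Joint ranges: [-3.14, 3.14], [-0.91, 2.08], [0.19, 2.58], [-1.22, 4.36], [0.22, 2.71], [-3.12, 3.12]. Speed limits (rad/s): [2.57, 2.57, 3.14, 3.14, 3.14, 3.14].

INTERFACE

Orientations are given as a unit quaternion [w, x, y, z].
In Python, from station import sensors, snapshot, ctrl gives the robot as it stands.
- The arm moves only by the tool arm_command, never from a script. Its argument "steps" is a list of rows, each an object of numbers: "grip": the closure in counts, from 0 (fully open) to 255 (shut); "tx", "ty", "tz": the shift along the tool's x, y, z in mm; "spin": the turn about the tool's z in rad. In form: [{"grip": .., "tx": .., "ty": .., "tz": .., "spin": ..}, ...]. A call has 1 to 12 rows; each row is the pose to reach, as a shift and turn from the pose commanded when the call began, along the tool's axes at that moment; what a row does not reach only later rows make up. A row lasts 1/12 s, in which the tool goes at most 41.7 mm and 7.16 degrees, less where a joint would pass 70% of its speed; a pose out of reach is approached as far as the arm can. A call with a gripper value outside its range is refused whole. The fingers move at their own pace and stop on an object; "squeeze" is the grip in N (left out, the last holds). Time passes only in rows, so rows that repeat a pose let the fingers close. It gives the time, the measured TCP pose, the force, the opening and the grip force at its end, in the units of the state.
- sensors.read_state(): the state, without advancing time (a new reading comes with each control period).
- snapshot(name): name is "scene" or "top" or "wrist"; returns a dict with "pixels" (420x560x3 uint8, red, green, blue), "K" (3x3 intrinsics, pixels), "rvec" (rotation vector, rad) and "tvec" (3), from world to camera coordinates, as OpenCV has them; the wrist camera has in their place "mount" (4x4, takes a point from camera to tool coordinates, whose origin is the TCP and whose axes are the flange's). Camera axes: x right, y down, z forward; pixel columns grow to the right and rows downward; lengths in mm; the calibration is good to about 2 mm. A picture is of the moment at which its call begins: read the wrist's pose just before it. There is no depth.
- ctrl.job_done(): hands the job in; it is judged then, once.
The state is a dict: "clock": time; "q": joint angles; "qvel": joint speeds; "tau": joint torques, N m; "position": TCP position; "orientation": TCP orientation; "force": force on the tool from outside, world axes, zero at the start; "moment": the same for the moment, N m; "grip_width": finger opening in mm; "grip_force": force on a finger pad.
Only numpy, scipy, OpenCV 4.12 (cv2) and the standard library are available. Lean on these libraries where they do the work, as an engineer would, in place of code of your own. Each camera call takes 0.05 s, during which the arm holds its last target. There are 200 camera calls.

TASK

Open the light path on the optical board: with the fingertips, gently push the solid square beam stop over on its flip mount, away from the robot, until it lies fully out on its end stop, then draw the hand back a good hand's breadth clear of it. Only push it, do not pinch it, and do not touch the two round lenses, the square filter with the glass window, the lamp or the camera, nor disturb anything lying about.

Things in the scene. Friction and masses are not known exactly. Their poses are not given: they have to be found in the camera images.
- stop_mount: flip mount of THE BEAM STOP: aluminium base plate 75 x 25 x 9 mm fixed to the board, 25 mm holder, steel post, block 28 x 25 x 18 mm with the hinged plate on top. Origin: centre of the base's underside, on the board's top face. z up; y along the row of mounts (light path), square to the plate; x in the plate's plane, away from the robot (ahead and right).
- stop_head (a point): centre of the BEAM STOP: a SOLID flat square metal plate 65 x 65 x 4 mm, no opening, no glass. Standing, it spans x -32 to +32, y -2 to +2, z +82 to +147 mm in the mount's frame (this centre at z +114). It swings in its own plane towards +x by 90 degrees and then spans x +30 to +95, z +47 to +112 mm. This point and its axes move with the plate.
- stop_edge (a point): middle of the plate's upright edge on the robot's side (standing: x -32, z +114 mm in the mount's frame), the edge to push towards +x. Moves with the plate; with the plate swung out this edge lies on top, level.
- stop_hinge (a point): on the hinge pin, which runs along the mount's y, at x +14, z +66 mm in the mount's frame. Does not move. The hinged platform under the plate is 27 x 24 x 8 mm.
- stop (a joint): swing of the beam stop: 0 rad = standing in the light path, 1.571 = swung right out on its end stop, resting there by its weight. Starts at 0 to 0.12. About 1 N at the edge's middle moves it against slight hinge friction; let go below about 0.75 rad it stays where it is; past about 1.1 rad it always drops the rest by itself.
- lens_a_mount: a round lens in a thick ring (65 mm across, 14 mm thick, clear glass) on its own flip mount of the same build as the beam stop's. Origin: centre of the underside of the mount, on the board; axes as for the beam stop's mount. Must not be touched.
- lens_a (a joint): swing of the thick round lens on its hinge: 0 rad = standing up in the beam (as at the start), 1.57 rad = swung out. Leave at 0.
- lens_b_mount: a round lens in a thin ring (65 mm across, 8 mm thick, clear glass) on its own flip mount of the same build as the beam stop's. Origin: centre of the underside of the mount, on the board; axes as for the beam stop's mount. Must not be touched.
- lens_b (a joint): swing of the thin round lens on its hinge: 0 rad = standing up in the beam (as at the start), 1.57 rad = swung out. Leave at 0.
- filter_mount: a square filter: a frame 65 x 65 mm, 9 mm thick, with a clear glass window 47 mm wide in it (the beam stop has no window) on its own flip mount of the same build as the beam stop's. Origin: centre of the underside of the mount, on the board; axes as for the beam stop's mount. Must not be touched.
- filter (a joint): swing of the square filter on its hinge: 0 rad = standing up in the beam (as at the start), 1.57 rad = swung out. Leave at 0.
- board: aluminium optical breadboard 200 (x) x 550 (y) x 25 mm high with its feet, with a grid of small holes. Fixed. Origin: centre of its underside on the bench; top face at z = +25 mm. Its y axis is the light path: the four flip mounts stand in a row along it in any order, about 80 mm apart, at y = -120, -40, +40, +120 mm, within 5 mm.
- lamp: finned metal LED spot on a post at the -y end of the board (y -215 mm), 50 mm wide, top 140 mm above the board. Origin: underside of its base plate. Fixed; not to be touched.
- camera: small dark red camera with a black lens on a post at the +y end of the board (y +225 mm), 44 x 90 x 44 mm, top 137 mm above the board. Origin: underside of its base plate. Fixed; not to be touched.
- post: loose steel post with a round foot, 25 mm across, 50 mm high, standing on the board on the robot's side of the row. Origin: centre of its underside.
- tube: loose black lens tube, 31 mm across, 22 mm high, standing on the board on the far side of the row. Origin: centre of its underside.
- driver: loose hex driver, black square handle 85 x 16 x 16 mm with a thin steel shaft, 160 mm long overall, lying on the board on the far side of the row. Origin: middle of its length, at its underside.
- holder: loose black post holder with a foot plate 60 x 25 mm, 54 mm high, on the bench in front on the left. Origin: centre of its underside.
- lenscase: loose grey lens case 70 x 70 x 24 mm on the bench on the right. Origin: centre of its underside.
- jar: loose jar with a black cap, 52 mm across, 60 mm high, on the bench beyond the board on the right. Origin: centre of its underside.
- mug: loose white mug, 80 mm across, 92 mm high, on the bench on the left. Origin: centre of its underside.

How it is judged:
By the outcome, as a careful person would: the job done as asked, in the order asked, and still so for the second after the job is handed in, with the robot touching nothing.
It also fails if it takes over 32 s, if anything falls off the work surface, if the arm or the gripper's body presses on something with over 40 N, if the wrist force passes 120 N, or if a joint passes its speed limit or range.

## Working session

There is one attempt and no reset: what is moved stays moved. The work goes in short steps, Python scripts to look and compute and a tool call to move; the robot and the scene stay as the last step left them, time stands still between calls to the robot, and variables do not carry over. Pictures are saved under pics/ and viewed, at most 10 in all, crops included, and the job is handed in when it is done.

Besides the shell and the picture viewer there is one more tool, called as name(argument=value, ...), one argument or row to a line, values as JSON. arm_command: Moves the arm, as the interface text tells. Its arguments: {"type":"object","properties":{"steps":{"type":"array","items":{"type":"object","properties":{"grip":{"type":"number"},"tx":{"type":"number"},"ty":{"type":"number"},"tz":{"type":"number"},"spin":{"type":"number"}}}},"squeeze":{"type":"number"}},"required":["steps"]}

```bash
mkdir -p pics
python3 - <<'E'
from station import sensors, snapshot
import cv2, numpy as np, pickle
s=sensors.read_state(); print({k:np.round(s[k],3) for k in('clock','position','orientation','force','grip_width')})
d={}
for n in("scene","top"):
    r=snapshot(n); d[n]=r; cv2.imwrite(f"pics/{n}0.png",r["pixels"][:,:,::-1])
    R=cv2.Rodrigues(np.array(r["rvec"],float))[0]; print(n,np.round(r["K"],1).tolist(),"cam",(-R.T@np.ravel(r["tvec"])).round(), R.round(2).tolist())
pickle.dump(d,open("d0.pkl","wb"))
E
```

```text
{'clock': np.float64(0.0), 'position': array([ 181.208, -518.77 ,  249.174]), 'orientation': array([-0.001,  0.986,  0.167,  0.   ]), 'force': array([ 0.584, -0.522,  0.247]), 'grip_width': np.float64(85.599)}
scene [[427.6, 0.0, 276.1], [0.0, 427.6, 206.9], [0.0, 0.0, 1.0]] cam [1137.  403. 1011.] [[-0.6, 0.8, 0.02], [0.62, 0.48, -0.62], [-0.5, -0.36, -0.79]]
top [[445.6, 0.0, 276.2], [0.0, 445.6, 214.5], [0.0, 0.0, 1.0]] cam [ 468.   -5. 1536.] [[0.02, -1.0, 0.01], [-1.0, -0.02, -0.04], [0.04, -0.01, -1.0]]
```

View pics/scene0.png

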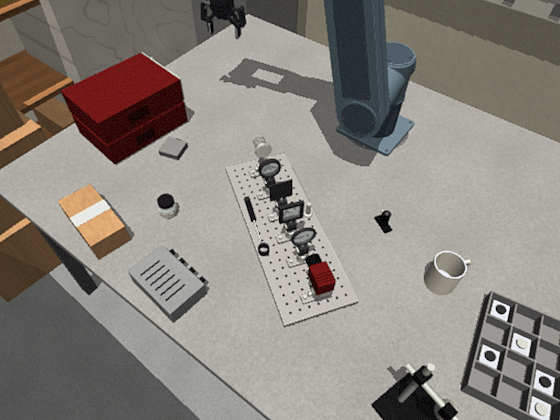

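View pics/top0.png

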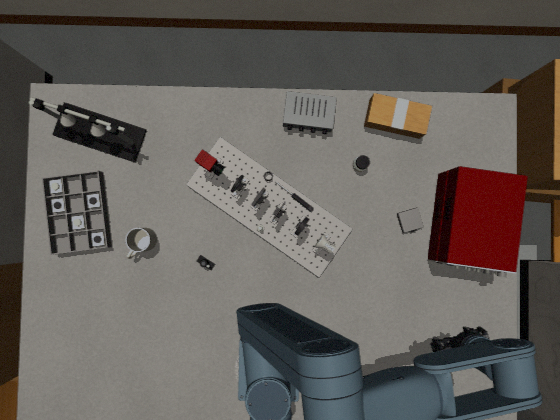

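The scene view shows, from the lamp (262,147) to the camera (321,277): a round lens (269,168), a dark square (281,190), a square with window (291,212) and a round lens (303,236). In the top view the board's corners are near (220,138), (352,232), (319,277) and (188,185). Next I'll zoom in and measure.

```bash
cat > h.py <<'E'
import cv2, numpy as np
def ray(r,uv):
    R=cv2.Rodrigues(np.array(r["rvec"],float))[0]; t=np.ravel(r["tvec"])
    return -R.T@t, R.T@np.linalg.inv(r["K"])@np.array([uv[0],uv[1],1.])
def onplane(r,uv,z):
    c,d=ray(r,uv); return c+d*(z-c[2])/d[2]
def proj(r,P):
    return cv2.projectPoints(np.array(P,float).reshape(-1,3),np.array(r["rvec"],float),np.array(r["tvec"],float),np.array(r["K"]),None)[0].reshape(-1,2)
E
python3 - <<'E'
from h import *; import pickle
d=pickle.load(open("d0.pkl","rb"))
for n,(x,y,w,h) in {"scene":(220,130,140,200),"top":(180,130,180,155)}.items():
    r=d[n]; im=r["pixels"]; hsv=cv2.cvtColor(im,cv2.COLOR_RGB2HSV)
    sub=cv2.cvtColor(im[y:y+h,x:x+w],cv2.COLOR_RGB2GRAY)
    th,m=cv2.threshold(sub,0,255,cv2.THRESH_BINARY+cv2.THRESH_OTSU)
    bench=np.median(sub)
    print(n,th,bench,np.percentile(sub,[5,50,90,99]))
    m=(sub>((np.percentile(sub,50)+np.percentile(sub,97))/2)).astype(np.uint8)
    m=cv2.morphologyEx(m,cv2.MORPH_OPEN,np.ones((2,2)));m=cv2.morphologyEx(m,cv2.MORPH_CLOSE,np.ones((7,7)))
    c=max(cv2.findContours(m,0,2)[0],key=cv2.contourArea)
    box=cv2.boxPoints(cv2.minAreaRect(c))+[x,y]; print(box.round(1).tolist())
    W=np.array([onplane(r,p,25) for p in box]); print(W.round(1).tolist(), np.linalg.norm(np.diff(W,axis=0),axis=1))
s=cv2.resize(d["scene"]["pixels"][140:300,230:345],None,fx=3.6,fy=3.6,interpolation=cv2.INTER_CUBIC)
cv2.imwrite("pics/sc.png",s[:,:,::-1])
t=cv2.resize(d["top"]["pixels"][130:285,180:360],None,fx=3.8,fy=3.8,interpolation=cv2.INTER_CUBIC)
cv2.imwrite("pics/tc.png",t[:,:,::-1])
E
```

```text
scene 119.0 175.0 [ 40. 175. 193. 205.]
[[226.7, 168.1], [301.5, 140.3], [361.3, 301.1], [286.5, 329.0]]
[[484.3, -265.9, 25.0], [235.6, -153.1, 25.0], [620.7, 299.4, 25.0], [793.1, 193.3, 25.0]] [273.14375694 594.24157422 202.38593245]
top 103.0 131.0 [ 76. 131. 155. 159.]
[[187.1, 185.1], [220.4, 137.2], [352.7, 229.2], [319.4, 277.1]]
[[620.1, 287.9, 25.0], [786.5, 178.8, 25.0], [481.5, -277.4, 25.0], [317.5, -166.7, 25.0]] [198.93406996 548.74688713 197.87499578]
```

View pics/sc.png

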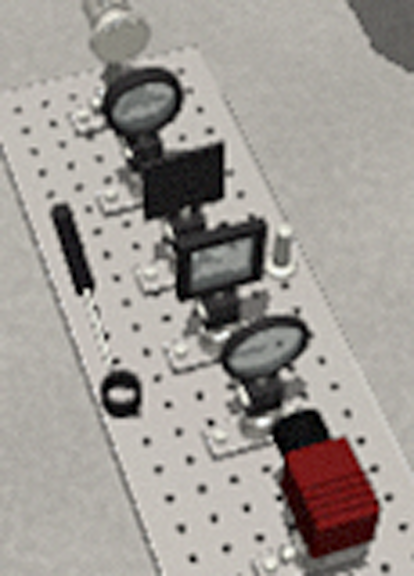

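View pics/tc.png

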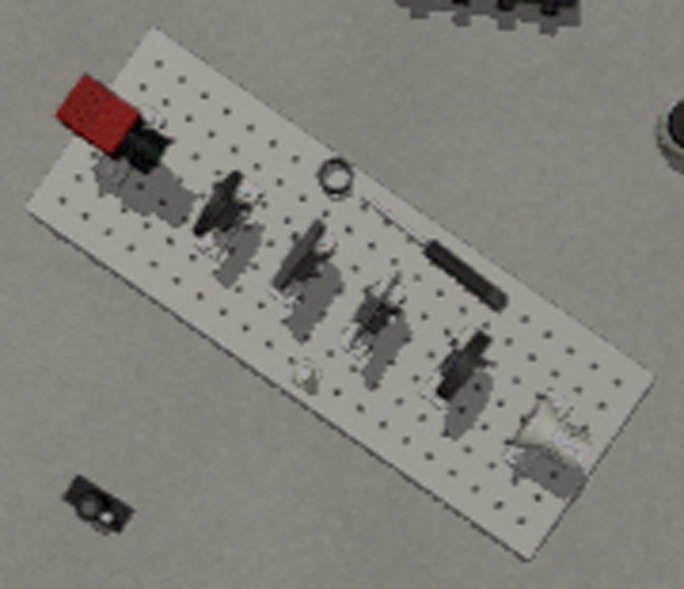

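The crops agree: the solid square is second from the lamp, in the y = -40 slot. Its top edge runs from (269.7,190.8) to (291.7,180.3) in the scene view, and in the top view the thin plate is near (279,212). I'll measure the plate by ray casting and compare it with the slot.

Run:
```python
from h import *; import pickle
d=pickle.load(open("d0.pkl","rb")); S,T=d["scene"],d["top"]
C=np.array([551.4,5.7]); a=np.arctan2(-.555,.832)
ex=np.array([np.cos(a),np.sin(a)]); ey=np.array([-ex[1],ex[0]])
bf=lambda P:np.round([(P[:2]-C)@ex,(P[:2]-C)@ey],1)
g=cv2.cvtColor(S["pixels"],cv2.COLOR_RGB2GRAY); m=(g<62).astype(np.uint8)
for (x,y,w,h,n) in((266,176,30,28,"stop"),):
    c=max(cv2.findContours(m[y:y+h,x:x+w],0,2)[0],key=cv2.contourArea)+[x,y]
    q=cv2.approxPolyDP(c,3,True)[:,0]; print(n,q.tolist())
for p in((269.7,190.8),(291.7,180.3)):print("scene top corners",bf(onplane(S,p,172)))
print("scene lower corners",[bf(onplane(S,p,107)) for p in((230+146/3.6,140+219/3.6),(230+224/3.6,140+187/3.6))])
f=lambda u,v:(180+u/3.8,130+v/3.8)
for p in((396,274),(360,350)):print("top ends",bf(onplane(T,f(*p),172)))
# predicted projections of nominal stop at slot -40
for n,r in d.items():
    P=[[*(C+ex*x-40*ey),25+z] for x,z in((-32,147),(32,147),(32,82),(-32,82))]
    print(n,proj(r,P).round(1).tolist())
print("mount",C-40*ey,a,"post",bf(onplane(T,f(305,370),75)))
```

```text
stop [[266, 176], [270, 200], [286, 203], [284, 198], [291, 194], [291, 180], [275, 184], [273, 176]]
scene top corners [ 36.8 -14.8]
scene top corners [-29.3 -30.6]
scene lower corners [array([ 28.2, -32.2]), array([-38.6, -43.1])]
top ends [ 31.4 -33.1]
top ends [-35.5 -44.3]
scene [[291.4, 177.5], [268.4, 183.3], [268.3, 199.1], [290.4, 193.4]]
top [[274.2, 220.4], [286.2, 203.2], [285.5, 204.5], [274.2, 220.9]]
mount [529.20276338 -27.57585741] -0.5882799191255946 post [-74.8 -14.4]
```

The solid plate is in the y ≈ -40 slot. It starts tilted a little towards +x, which is within the stated 0 to 0.12 rad. Now I'll shut the fingers and move at height to the robot's side of it, with tool x along the mount's x.

arm_command(
  squeeze=30,
  steps=[
    {"grip":255,"tx":12,"ty":-12,"tz":0,"spin":0.05},
    {"grip":255,"tx":36,"ty":-35,"tz":0,"spin":0.13},
    {"grip":255,"tx":62,"ty":-60,"tz":0,"spin":0.22},
    {"grip":255,"tx":88,"ty":-85,"tz":0,"spin":0.31},
    {"grip":255,"tx":114,"ty":-110,"tz":0,"spin":0.4},
    {"grip":255,"tx":140,"ty":-136,"tz":0,"spin":0.49},
    {"grip":255,"tx":166,"ty":-162,"tz":0,"spin":0.58},
    {"grip":255,"tx":192,"ty":-188,"tz":0,"spin":0.67},
    {"grip":255,"tx":218,"ty":-214,"tz":0,"spin":0.75},
    {"grip":255,"tx":244,"ty":-240,"tz":0,"spin":0.83},
    {"grip":255,"tx":264,"ty":-260,"tz":0,"spin":0.89},
    {"grip":255,"tx":276,"ty":-271,"tz":0,"spin":0.924},
  ],
)

```text
clock: 1.1
position: [352.9, -169.3, 249.8]
orientation: [-0.001, 0.957, -0.29, -0.0]
force: [0.4, -0.2, -0.7]
grip_width: 0.2
grip_force: 0.0
```

```bash
cat > m.py <<'E'
from station import sensors; import numpy as np
from scipy.spatial.transform import Rotation as Ro
def st(mx,my,z):
    s=sensors.read_state(); p=np.array(s["position"]); R=Ro.from_quat(s["orientation"],scalar_first=True).as_matrix()
    a=-.588; E=np.array([[np.cos(a),np.sin(a)],[-np.sin(a),np.cos(a)]]); M=np.array([529.2,-27.6])
    print("clock",s["clock"],"TCP",p.round(1),"mount xy",(E@(p[:2]-M)).round(1),"tool x",R[:,0].round(3),"z",R[:,2].round(3),"F",np.round(s["force"],1),"w",round(s["grip_width"],1))
    g=np.r_[M+E.T@[mx,my],z]; print("shift",(R.T@(g-p)).round(1),"spin",round(np.arctan2(R[1,0],R[0,0])-a,3))
E
python3 -c "from m import *; st(-95,0,250)"
```

```text
clock 1.1 TCP [ 352.9 -169.3  249.8] mount xy [ -68.1 -215.8] tool x [ 0.831 -0.556 -0.001] z [-0.     0.001 -1.   ] F [ 0.4 -0.2 -0.7] w 0.2
shift [-2.720e+01 -2.157e+02  1.000e-01] spin -0.001
```

arm_command(
  steps=[
    {"grip":255,"tx":-4,"ty":-12},
    {"grip":255,"tx":-7,"ty":-36},
    {"grip":255,"tx":-10,"ty":-62},
    {"grip":255,"tx":-13,"ty":-90},
    {"grip":255,"tx":-16,"ty":-118},
    {"grip":255,"tx":-19,"ty":-146},
    {"grip":255,"tx":-22,"ty":-172},
    {"grip":255,"tx":-25,"ty":-194},
    {"grip":255,"tx":-27,"ty":-208},
    {"grip":255,"tx":-27,"ty":-216},
    {"grip":255,"tx":-27,"ty":-216},
    {"grip":255,"tx":-27,"ty":-216},
  ],
)

```text
invalid input
```

Run:
```python
from m import *; st(-95,0,166)
from station import snapshot; import cv2
r=snapshot("wrist"); s=snapshot("scene")
print(np.round(r["mount"],2).tolist(),np.round(r["K"],1).tolist())
c=cv2.resize(s["pixels"][120:260,220:360],(420,420),interpolation=cv2.INTER_CUBIC)
w=cv2.resize(r["pixels"],(380,285))
o=np.zeros((420,800,3),np.uint8);o[:,:420]=c;o[:285,420:]=w
cv2.imwrite("pics/b.png",o[:,:,::-1])
```

```text
clock 1.1 TCP [ 352.9 -169.3  249.8] mount xy [ -68.1 -215.8] tool x [ 0.831 -0.556 -0.001] z [-0.     0.001 -1.   ] F [ 0.4 -0.2 -0.7] w 0.2
shift [ -27.1 -215.6   84.1] spin -0.001
[[-0.0, -0.95, -0.32, 81.51], [1.0, -0.0, -0.0, 0.03], [0.0, -0.32, 0.95, -124.85], [0.0, 0.0, 0.0, 1.0]] [[290.1, 0.0, 280.6], [0.0, 290.1, 208.8], [0.0, 0.0, 1.0]]
```

View pics/b.png

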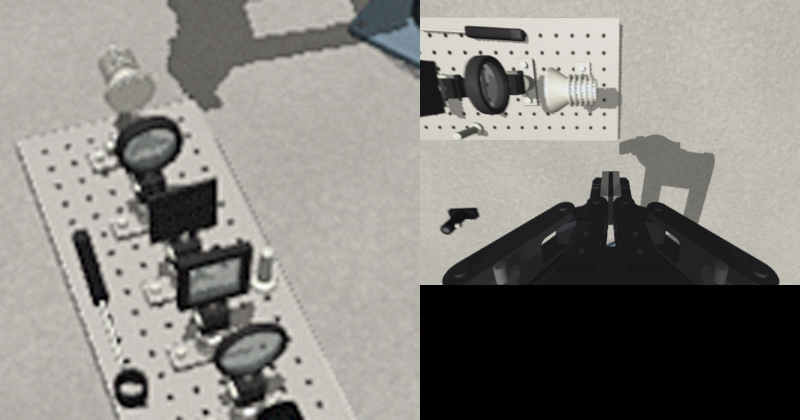

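The view shows the hand still at the lamp end, because the call was refused for missing fields. The plate is standing, slightly tilted, and nothing is disturbed. I'll resend with all the fields.

arm_command(
  steps=[
    {"grip":255,"tx":-4,"ty":-12,"tz":0,"spin":0},
    {"grip":255,"tx":-7,"ty":-36,"tz":0,"spin":0},
    {"grip":255,"tx":-10,"ty":-62,"tz":0,"spin":0},
    {"grip":255,"tx":-13,"ty":-90,"tz":0,"spin":0},
    {"grip":255,"tx":-16,"ty":-118,"tz":0,"spin":0},
    {"grip":255,"tx":-19,"ty":-146,"tz":0,"spin":0},
    {"grip":255,"tx":-22,"ty":-172,"tz":0,"spin":0},
    {"grip":255,"tx":-25,"ty":-194,"tz":0,"spin":0},
    {"grip":255,"tx":-27,"ty":-208,"tz":0,"spin":0},
    {"grip":255,"tx":-27,"ty":-216,"tz":0,"spin":0},
    {"grip":255,"tx":-27,"ty":-216,"tz":0,"spin":0},
    {"grip":255,"tx":-27,"ty":-216,"tz":0,"spin":0},
  ],
)

```text
clock: 2.2
position: [449.8, 21.4, 249.7]
orientation: [0.0, 0.957, -0.29, -0.0]
force: [-0.6, 0.4, -0.1]
grip_width: 0.1
grip_force: 0.0
```

Run:
```python
from m import *; st(-95,0,166)
from station import snapshot; import cv2
r=snapshot("wrist"); cv2.imwrite("pics/w.png",r["pixels"][:,:,::-1])
```

```text
clock 2.2 TCP [449.8  21.4 249.7] mount xy [-93.2  -3.3] tool x [ 0.832 -0.554 -0.   ] z [-0.001 -0.001 -1.   ] F [-0.6  0.4 -0.1] w 0.1
shift [-1.8 -3.4 83.7] spin 0.0
```

View pics/w.png

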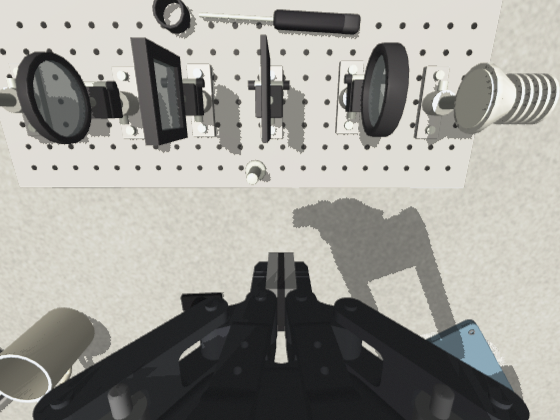

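The wrist view shows the stop plate edge-on at column 265, rows 35–140, with the fingers at column 281. The plate is therefore about 11 mm towards tool -y, between the filter (160) and the thick lens (385). I'll correct this while descending.

arm_command(
  steps=[
    {"grip":255,"tx":0,"ty":-3,"tz":5,"spin":0},
    {"grip":255,"tx":0,"ty":-6,"tz":16,"spin":0},
    {"grip":255,"tx":0,"ty":-9,"tz":30,"spin":0},
    {"grip":255,"tx":0,"ty":-9,"tz":46,"spin":0},
    {"grip":255,"tx":0,"ty":-9,"tz":62,"spin":0},
    {"grip":255,"tx":2,"ty":-9,"tz":75,"spin":0},
    {"grip":255,"tx":8,"ty":-9,"tz":82,"spin":0},
    {"grip":255,"tx":16,"ty":-9,"tz":84,"spin":0},
    {"grip":255,"tx":24,"ty":-9,"tz":84,"spin":0},
    {"grip":255,"tx":31,"ty":-9,"tz":84,"spin":0},
    {"grip":255,"tx":35,"ty":-9,"tz":84,"spin":0},
    {"grip":255,"tx":35,"ty":-9,"tz":84,"spin":0},
  ],
)

```text
clock: 3.25
position: [485.6, 9.4, 166.7]
orientation: [-0.0, 0.957, -0.29, 0.001]
force: [-0.3, -0.2, 0.0]
grip_width: -0.2
grip_force: 0.0
```

Run:
```python
from m import *; st(-36,9,166)
from station import snapshot; import cv2
r=snapshot("wrist"); s=snapshot("scene")
c=cv2.resize(s["pixels"][120:260,220:360],(420,420),interpolation=cv2.INTER_CUBIC)
w=cv2.resize(r["pixels"][0:320,90:470],(380,320))
o=np.zeros((420,800,3),np.uint8);o[:,:420]=c;o[:320,420:]=w
cv2.imwrite("pics/c.png",o[:,:,::-1])
```

```text
clock 3.25 TCP [485.6   9.4 166.7] mount xy [-56.7   6.6] tool x [ 0.831 -0.556  0.002] z [ 0.002 -0.    -1.   ] F [-0.3 -0.2  0. ] w -0.2
shift [20.7 -2.4  0.8] spin -0.001
```

View pics/c.png

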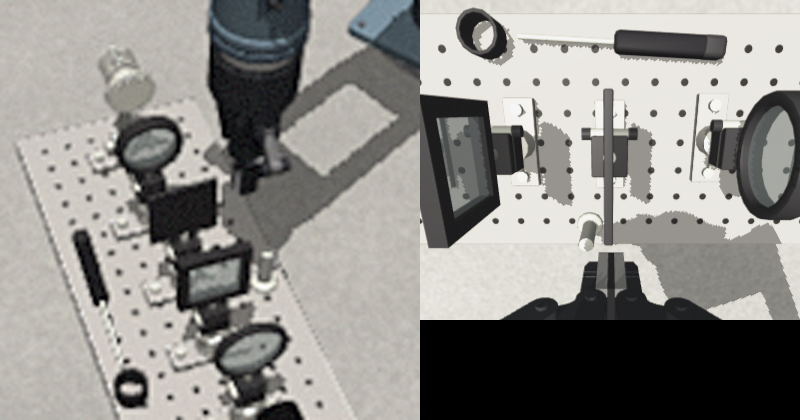

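The fingers (column 610) line up with the plate (column 608) with a small gap left, and both neighbours are clear. Now a slow push.

arm_command(
  steps=[
    {"grip":255,"tx":4,"ty":0,"tz":0,"spin":0},
    {"grip":255,"tx":8,"ty":0,"tz":0,"spin":0},
    {"grip":255,"tx":11,"ty":0,"tz":0,"spin":0},
    {"grip":255,"tx":14,"ty":0,"tz":0,"spin":0},
    {"grip":255,"tx":17,"ty":0,"tz":0,"spin":0},
    {"grip":255,"tx":20,"ty":0,"tz":0,"spin":0},
    {"grip":255,"tx":23,"ty":0,"tz":0,"spin":0},
    {"grip":255,"tx":26,"ty":0,"tz":0,"spin":0},
    {"grip":255,"tx":29,"ty":0,"tz":0,"spin":0},
    {"grip":255,"tx":32,"ty":0,"tz":0,"spin":0},
    {"grip":255,"tx":35,"ty":0,"tz":0,"spin":0},
    {"grip":255,"tx":38,"ty":0,"tz":0,"spin":0},
  ],
)

```text
clock: 4.35
position: [516.1, -10.9, 166.4]
orientation: [-0.0, 0.957, -0.29, 0.0]
force: [-3.6, 2.0, 11.2]
grip_width: 0.0
grip_force: 4.7
```

arm_command(
  steps=[
    {"grip":255,"tx":3,"ty":0,"tz":0,"spin":0},
    {"grip":255,"tx":6,"ty":0,"tz":0,"spin":0},
    {"grip":255,"tx":9,"ty":0,"tz":0,"spin":0},
    {"grip":255,"tx":12,"ty":0,"tz":0,"spin":0},
    {"grip":255,"tx":15,"ty":0,"tz":0,"spin":0},
    {"grip":255,"tx":18,"ty":0,"tz":0,"spin":0},
    {"grip":255,"tx":21,"ty":0,"tz":0,"spin":0},
    {"grip":255,"tx":24,"ty":0,"tz":0,"spin":0},
    {"grip":255,"tx":26,"ty":0,"tz":0,"spin":0},
    {"grip":255,"tx":28,"ty":0,"tz":0,"spin":0},
    {"grip":255,"tx":28,"ty":0,"tz":0,"spin":0},
    {"grip":255,"tx":28,"ty":0,"tz":0,"spin":0},
  ],
)

```text
clock: 5.35
position: [541.4, -27.5, 167.8]
orientation: [0.0, 0.957, -0.29, 0.003]
force: [-0.3, -0.2, 8.9]
grip_width: 0.1
grip_force: 2.8
```

Run:
```python
from m import *; st(27,9,166)
from station import snapshot; import cv2
r=snapshot("wrist"); s=snapshot("scene")
c=cv2.resize(s["pixels"][120:260,220:360],(420,420),interpolation=cv2.INTER_CUBIC)
w=cv2.resize(r["pixels"][0:320,90:470],(380,320))
o=np.zeros((420,800,3),np.uint8);o[:,:420]=c;o[:320,420:]=w
cv2.imwrite("pics/e.png",o[:,:,::-1])
```

```text
clock 5.35 TCP [541.4 -27.5 167.8] mount xy [10.1  6.9] tool x [ 0.832 -0.555  0.006] z [ 0.006 -0.002 -1.   ] F [-0.3 -0.2  8.9] w 0.1
shift [16.9 -2.1  1.9] spin -0.0
```

View pics/e.png

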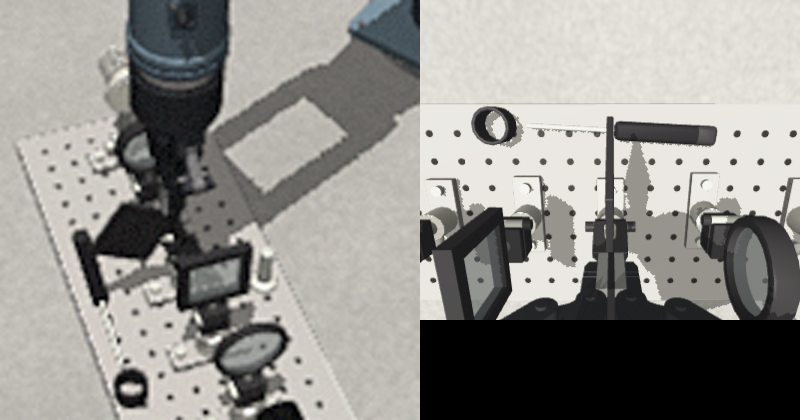

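The plate has swung to roughly 1 rad and nothing else has moved. The force is mainly vertical, about 9 N, because the contact point rises with the arc. I'll lift slightly along the arc and finish the push.

arm_command(
  steps=[
    {"grip":255,"tx":1,"ty":0,"tz":-3,"spin":0},
    {"grip":255,"tx":4,"ty":0,"tz":-4,"spin":0},
    {"grip":255,"tx":7,"ty":0,"tz":-4,"spin":0},
    {"grip":255,"tx":10,"ty":0,"tz":-4,"spin":0},
    {"grip":255,"tx":13,"ty":0,"tz":-3,"spin":0},
    {"grip":255,"tx":16,"ty":0,"tz":-2,"spin":0},
    {"grip":255,"tx":19,"ty":0,"tz":-1,"spin":0},
    {"grip":255,"tx":22,"ty":0,"tz":0,"spin":0},
    {"grip":255,"tx":25,"ty":0,"tz":0,"spin":0},
    {"grip":255,"tx":28,"ty":0,"tz":0,"spin":0},
    {"grip":255,"tx":28,"ty":0,"tz":0,"spin":0},
    {"grip":255,"tx":28,"ty":0,"tz":0,"spin":0},
  ],
)

```text
clock: 6.45
position: [562.3, -41.9, 166.0]
orientation: [-0.0, 0.957, -0.29, -0.0]
force: [-0.8, -0.3, -0.5]
grip_width: 0.1
grip_force: 0.0
```

Run:
```python
from m import *; st(27,9,166)
from station import snapshot; import cv2
r=snapshot("wrist"); s=snapshot("scene")
c=cv2.resize(s["pixels"][120:260,220:360],(420,420),interpolation=cv2.INTER_CUBIC)
w=cv2.resize(r["pixels"][0:320,90:470],(380,320))
o=np.zeros((420,800,3),np.uint8);o[:,:420]=c;o[:320,420:]=w
cv2.imwrite("pics/f.png",o[:,:,::-1])
```

```text
clock 6.45 TCP [562.3 -41.9 166. ] mount xy [35.5  6.4] tool x [ 0.832 -0.555 -0.   ] z [-0.  0. -1.] F [-0.8 -0.3 -0.5] w 0.1
shift [-8.5 -2.6 -0. ] spin -0.0
```

View pics/f.png

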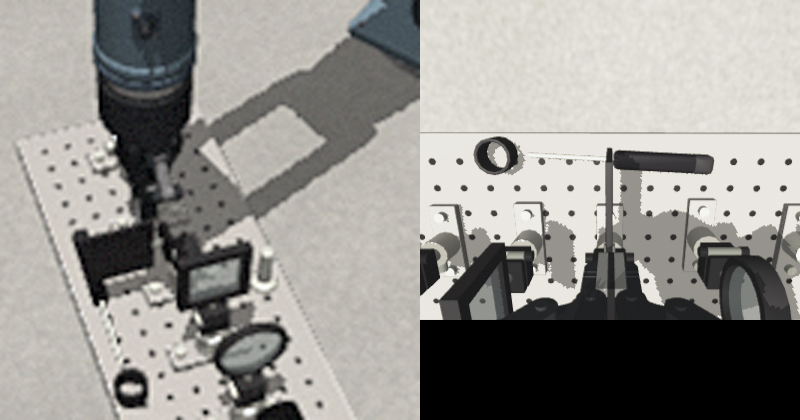

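The plate now lies level on its end stop, left of centre at about (115,258) in the crop, and the contact force is zero. Next I'll go straight up, then back.

arm_command(
  steps=[
    {"grip":255,"tx":0,"ty":0,"tz":-5,"spin":0},
    {"grip":255,"tx":0,"ty":0,"tz":-15,"spin":0},
    {"grip":255,"tx":0,"ty":0,"tz":-30,"spin":0},
    {"grip":255,"tx":0,"ty":0,"tz":-50,"spin":0},
    {"grip":255,"tx":0,"ty":0,"tz":-72,"spin":0},
    {"grip":255,"tx":-10,"ty":0,"tz":-94,"spin":0},
    {"grip":255,"tx":-28,"ty":0,"tz":-114,"spin":0},
    {"grip":255,"tx":-50,"ty":0,"tz":-130,"spin":0},
    {"grip":255,"tx":-74,"ty":0,"tz":-140,"spin":0},
    {"grip":255,"tx":-98,"ty":0,"tz":-145,"spin":0},
    {"grip":255,"tx":-122,"ty":0,"tz":-148,"spin":0},
    {"grip":255,"tx":-140,"ty":0,"tz":-150,"spin":0},
  ],
)

```text
clock: 7.55
position: [444.3, 36.8, 317.9]
orientation: [-0.0, 0.957, -0.29, 0.001]
force: [-0.1, 0.1, 0.3]
grip_width: -0.3
grip_force: 0.0
```

arm_command(
  steps=[
    {"grip":255,"tx":-8,"ty":0,"tz":0,"spin":0},
    {"grip":255,"tx":-10,"ty":0,"tz":0,"spin":0},
    {"grip":255,"tx":-10,"ty":0,"tz":0,"spin":0},
    {"grip":255,"tx":-10,"ty":0,"tz":0,"spin":0},
    {"grip":255,"tx":-10,"ty":0,"tz":0,"spin":0},
    {"grip":255,"tx":-10,"ty":0,"tz":0,"spin":0},
  ],
)

```text
clock: 8.05
position: [438.1, 40.8, 315.7]
orientation: [0.0, 0.957, -0.29, -0.0]
force: [0.5, -0.7, 0.2]
grip_width: -0.1
grip_force: 0.0
```

Run:
```python
from m import *; st(27,9,166)
from station import snapshot; import cv2
r=snapshot("wrist"); s=snapshot("scene")
c=cv2.resize(s["pixels"][120:260,220:360],(420,420),interpolation=cv2.INTER_CUBIC)
w=cv2.resize(r["pixels"][0:320,90:470],(380,320))
o=np.zeros((420,800,3),np.uint8);o[:,:420]=c;o[:320,420:]=w
cv2.imwrite("pics/g.png",o[:,:,::-1])
```

```text
clock 8.05 TCP [438.1  40.8 315.7] mount xy [-113.8    6.4] tool x [ 0.832 -0.555 -0.001] z [-0.001  0.    -1.   ] F [ 0.5 -0.7  0.2] w -0.1
shift [140.9  -2.8 149.6] spin -0.001
```

View pics/g.png

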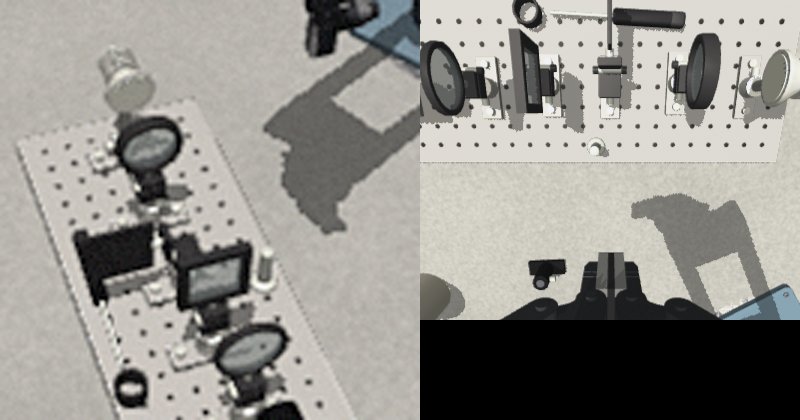

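The plate lies fully out, around (115,262) in the crop. The lenses and filter are still standing, the loose parts haven't moved, and the hand is well clear.

```bash
python3 -c "from station import ctrl; print(ctrl.job_done())"
```

```text
the job is handed in; nothing more can be done
None
```

The beam stop was pushed over and lies out on its end stop, the hand is drawn back more than 150 mm, nothing else appears disturbed in the last pictures, and the job was handed in after about 8 s on the robot's clock.

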